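# Uncouple the biscuit dolly from its bay post

## Robot

A 7-joint arm with a two-finger parallel gripper is mounted at the origin on the work surface. World frame = base frame: x ahead of the robot, y to its left, z up, the work surface at z = 0. Lengths are in mm, angles in rad, forces in N, time in s.
With the tool pointing down it reaches from about 350 to 900 mm from the base axis. Payload 7.2 kg.
Tool frame: the origin (TCP) lies at the very end of the fingers, on their centre line; the grasp point (between the pads) lies 19 mm behind it; z points along the fingers, y is the direction in which the jaws open and shut (so a half turn about z gives the same grasp; the last joint's range is limited). The gripper opens to 85 mm and grips with 20 to 120 N. Pads are 22 mm wide; open, the fingers measure 114 mm over their backs; the gripper's body (76 mm by 85 mm) begins 54 mm behind the grasp point. The pads swing forward as they close: fully open they stand 13 mm farther back than shut.
Start: joints at [1.111, 0.411, -0.013, 1.596, 0.006, 1.134, -0.082], TCP at [238.647, -577.647, 231.297] pointing down, gripper open.
Joint ranges: [-2.95, 2.95], [-0.29, 1.99], [-1.47, 1.44], [0.14, 2.54], [-1.03, 4.17], [0.13, 1.85], [-2.86, 2.86]. Speed limits (rad/s): [2.39, 2.39, 3.01, 3.01, 3.14, 3.14, 3.14].

## Interface

Orientations are given as a unit quaternion [w, x, y, z].
In Python, from cell import bot gives the robot as it stands.
- The arm moves only by the shell command python3 -m jog 'ROWS' [FORCE]. ROWS is a JSON object of lists of equal length, an entry for each row: "twist": the turn, a rotation vector about the tool's x, y, z in degrees, a list of three; "xyz": the shift along the tool's x, y, z in cm, a list of three; "jaw": the closure in counts, from 0 (fully open) to 255 (shut). In form: {"twist": [[ax, ay, az], ...], "xyz": [[dx, dy, dz], ...], "jaw": [jaw, ...]}. A call has 1 to 12 rows; each row is the pose to reach, as a shift and turn from the pose commanded when the call began, along the tool's axes at that moment; what a row does not reach only later rows make up. A row lasts 1/12 s, in which the tool goes at most 41.7 mm and 7.16 degrees, less where a joint would pass 70% of its speed; a pose out of reach is approached as far as the arm can. A call with a gripper value outside its range is refused whole. The fingers move at their own pace and stop on an object; FORCE is the grip in N (left out, the last holds). Time passes only in rows, so rows that repeat a pose let the fingers close. It gives the time, the measured TCP pose, the force and the opening at its end, in the units of the state.
- bot.state(): the state, without advancing time (a new reading comes with each control period).
- bot.camera(name): name is "side" or "top"; returns a dict with "image" (420x560x3 uint8, red, green, blue), "vfov" (degrees; the focal length in pixels is half the picture's height over the tangent of half this angle, whatever the lens; pixels are square), "cx", "cy" (the principal point, pixels), "rvec" (rotation vector, rad) and "tvec" (3), from world to camera coordinates, as OpenCV has them. Camera axes: x right, y down, z forward; pixel columns grow to the right and rows downward; lengths in mm; the calibration is good to about 2 mm. A picture is of the moment at which its call begins. There is no depth.
- bot.close_job(): hands the job in, once; it reports no verdict.
The state is a dict: "t": time; "q": joint angles; "dq": joint speeds; "effort": joint torques, N m; "tcp_pos": TCP position; "ee_rot": TCP orientation; "wrist_force": force on the tool from outside, world axes, zero at the start; "ft_torque": the same for the moment, N m; "grip_width": finger opening in mm.
Only numpy, scipy, OpenCV 4.12 (cv2) and the standard library are available. Lean on these libraries where they do the work, as an engineer would, in place of code of your own. Each camera call takes 0.05 s, during which the arm holds its last target.

## Task

The biscuit dolly is about to leave its bay. First take the white board that was left leaning on the dolly's drawbar and lean it instead against the low crate of jars, standing on the floor on one edge, and let go of it. Then pull the coupler's spring latch out sideways while the coupler is still down on the ball, lift the drawbar off the ball and finish still holding it up and steady, with the whole mouth of the coupler clearly above the top of the ball; do not shift the crate, chock, pail or brush.

Things in the scene. Friction and masses are not known exactly. Their poses are not given: they have to be found in the camera images.
- table: The floor of the bay: the flat work surface at height 0 on which everything stands.
- board: Loose flat white plastic board, 12 mm thick (its x axis), 150 mm wide (y), 200 mm tall (z), about 0.34 kg. Origin at the centre of its lower edge face; z runs up the board. It starts leaning about 17 degrees from vertical on the side of the drawbar that faces the robot: lower edge on the floor nearer the robot, top tipped away over the drawbar.
- crate: Low open grey plastic crate of biscuit jars, 200 (x) x 300 (y) x 120 mm (z), flat upright sides, jars below the rim, about 6 kg, loose on the floor. Origin at the centre of its underside; the 300 mm long side at -x faces roughly towards the robot.
- bay: Fixed post with a 50 mm tow ball. Origin on the floor under the ball, ball centre 120 mm up. y axis along the drawbar from dolly to ball (the drawbar lies on the -y side); the -x axis points sideways, roughly to the robot: the latch is pulled out that way. The dolly (400 mm wide, 600 long, loaded to 290 mm height, fixed) begins 390 mm from the ball on the -y side.
- tongue: Drawbar: 30 mm square steel tube, level at the start, centre line 120 mm up, with the coupler (66 mm wide, 127 mm long, flat top 149 mm and dome 159 mm above the floor) over the ball. Takes about 7 N to lift at the coupler; drops if let go. Origin on the hinge axis at the dolly, 360 mm from the ball centre; y along the bar to the coupler, x along the hinge, z up.
- drawbar (a joint): Drawbar hinge angle in rad: 0 level with the coupler seated down on the ball, growing to 0.6 as the coupler end is raised. It cannot rise while the latch is home.
- latch (a joint): Pull of the spring latch in m: 0 home (locked under the ball), 0.018 fully out. It slides along -x of bay; from about 0.010 it is clear of the ball. The spring pushes back with about 6 N at home and 12 N fully out and returns the latch when let go; once the coupler is up, the latch no longer matters.
- latch_grip (a point): Grip point on the axis of the latch's upright black handle, 175 mm up at the start: a round sleeve 16 mm in diameter from 47 mm below this point to 18 mm above, with a 21 mm cap. It stands 70 mm sideways from the ball centre (37 mm off the coupler's side), moves with latch and drawbar, and can carry the drawbar: pull and lift with one grip; it tips with the drawbar.
- coupler_mouth (a point): Centre of the open lower rim of the coupler, 26 mm below the ball centre when seated.
- ball_top (a point): Top of the ball, 145 mm above the floor; axes as bay.
- chock: Black rubber wheel chock, wedge 110 x 75 x 62 mm, loose on the floor beyond the drawbar; leave alone. Origin under its centre.
- bucket: Stainless pail with two side handles, 120 mm across, 120 mm tall, loose on the floor beyond the drawbar; leave alone. Origin under its centre.
- brush: White hand brush 260 mm long, lying on the floor between robot and post; leave alone. Origin under it, handle towards its -x.

How it is judged (in metres and radians):
On the way, in this order (a step that is already met when the one before it is completed fails the run):
1. the board leans against the crate, standing on the floor, let go, with the coupler still down on the ball ((angle between board's own x axis and vertical between 0.96 and 1.466 rad or angle between board's own x axis and vertical between 1.676 and 2.18 rad) and contact force between board and crate above 0.1 N and contact force between board and table above 1 N and contact force between board and the arm below 0.05 N and contact force between board and the fingers below 0.05 N and contact force between board and tongue below 0.05 N and linear speed of board below 0.03 m/s and value of joint drawbar below 0.04 rad), for 0.3 s.
2. the latch is pulled clear while the coupler is still on the ball (value of joint latch above 0.01 m and value of joint drawbar below 0.05 rad), for 0.05 s.
At the end, for the whole second after the job is handed in: The gripper holds the drawbar still (over 2 N of contact), the coupler's mouth 12 mm or more above the ball's top, nothing else propping it. The board stands on the floor, leaning 6 to 35 degrees from vertical against the crate, at rest, not touched by robot or drawbar ((angle between board's own x axis and vertical between 0.96 and 1.466 rad or angle between board's own x axis and vertical between 1.676 and 2.18 rad) and contact force between board and crate above 0.1 N and contact force between board and table above 1 N and contact force between board and the arm below 0.05 N and contact force between board and the fingers below 0.05 N and contact force between board and tongue below 0.05 N and linear speed of board below 0.03 m/s and z of coupler_mouth in the frame of ball_top above 0.012 m and velocity of joint drawbar between -0.06 and 0.06 rad/s and contact force between the fingers and tongue above 2 N and contact force between tongue and board below 0.2 N and contact force between tongue and crate below 0.2 N and contact force between tongue and bucket below 0.2 N and contact force between tongue and chock below 0.2 N and contact force between tongue and brush below 0.2 N); the arm keeps its last pose, push and grip.
It fails at once if the crate is shoved more than 40 mm (distance of crate from where it was at the start of the episode above 0.04 m).
It fails at once if the chock, bucket or brush is shifted more than 30 mm (distance of any of chock, bucket, brush from where it was at the start of the episode above 0.03 m).
It also fails if it takes over 59 s, if anything falls off the work surface, if the arm or the gripper's body presses on something with over 40 N, if the wrist force passes 120 N, or if a joint passes its speed limit or range.

## Working session

There is one attempt and no reset: what is moved stays moved. The work goes in short steps, Python scripts to look and compute and a shell command to move; the robot and the scene stay as the last step left them, time stands still between calls to the robot, and variables do not carry over. Pictures are saved under pics/ and viewed, and the job is handed in when it is done.

```bash
ls; mkdir -p pics; python3 - <<'E'
from cell import bot
import cv2,json
print(bot.state())
for n in("side","top"):
    c=bot.camera(n); cv2.imwrite(f"pics/{n}0.png",c["image"][:,:,::-1])
    print(n,{k:v for k,v in c.items() if k!="image"})
E
```

```text
pics
{'t': 0.0, 'q': array([ 1.11083098,  0.41190735, -0.01275579,  1.5970385 ,  0.00558034,
        1.13425216, -0.0821978 ]), 'dq': array([-0.00091317,  0.00022306,  0.00356416, -0.0007367 ,  0.00040873,
        0.00092717,  0.00243365]), 'effort': array([-1.33163138e-05, -6.00622487e+01,  6.82374649e-01, -2.99412435e+01,
        1.38605456e-02,  1.08716899e-02,  5.43891997e-05]), 'tcp_pos': array([ 238.44778171, -577.208631  ,  230.45043355]), 'ee_rot': array([-7.61888191e-04,  9.80870249e-01,  1.94661086e-01, -1.89721639e-04]), 'wrist_force': array([-0.46835921,  0.54623094,  0.09076744]), 'ft_torque': array([-0.06102111, -0.00346933, -0.01965433]), 'grip_width': 85.21100387877074}
side {'vfov': 56.772135806094084, 'cx': 285.304174885925, 'cy': 200.68558088730683, 'rvec': array([ 2.23245595, -0.55369368,  0.27876418]), 'tvec': array([-531.00062292,  287.92346605,  692.49696485])}
top {'vfov': 53.19091042667211, 'cx': 287.6636036740972, 'cy': 205.9523935955112, 'rvec': array([ 2.21122818, -2.1505942 ,  0.05867663]), 'tvec': array([  44.49433198,  592.83530943, 1027.978509  ])}
```

View pics/side0.png

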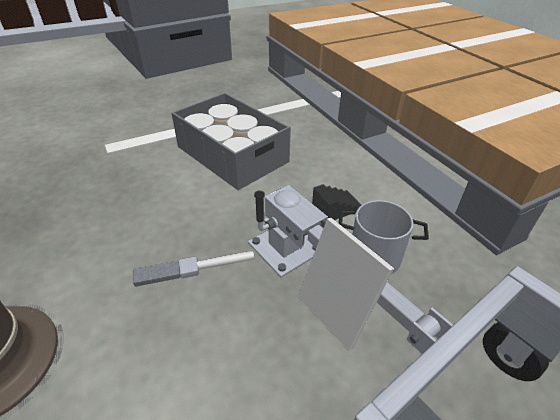

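View pics/top0.png

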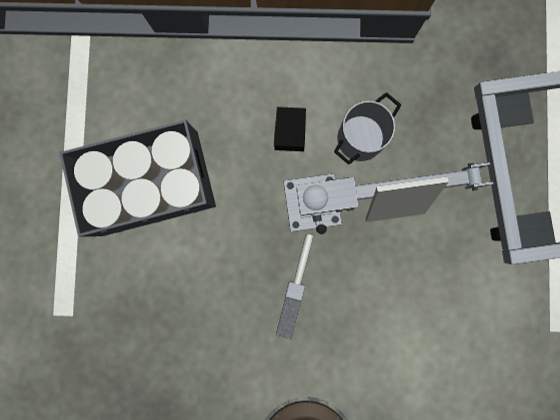

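```bash
cat > h.py <<'E'
import numpy as np,cv2
from cell import bot
from scipy.spatial.transform import Rotation as R
CAL={'side':(56.772135806094084,285.304174885925,200.68558088730683,[ 2.23245595, -0.55369368,  0.27876418],[-531.00062292,  287.92346605,  692.49696485]),
'top':(53.19091042667211,287.6636036740972,205.9523935955112,[ 2.21122818, -2.1505942 ,  0.05867663],[  44.49433198,  592.83530943, 1027.978509  ])}
def KRt(n):
    v,cx,cy,r,t=CAL[n]; f=210/np.tan(np.radians(v/2))
    return np.array([[f,0,cx],[0,f,cy],[0,0,1]]),cv2.Rodrigues(np.array(r))[0],np.array(t)
def ray(n,uv):
    K,Rm,t=KRt(n); d=Rm.T@np.linalg.solve(K,[uv[0],uv[1],1.]); return -Rm.T@t,d/np.linalg.norm(d)
def onz(n,uv,z):
    c,d=ray(n,uv); return c+d*(z-c[2])/d[2]
def tri(us,ut):
    c1,d1=ray('side',us);c2,d2=ray('top',ut)
    A=np.array([d1,-d2]).T; s=np.linalg.lstsq(A,c2-c1,rcond=None)[0]
    p,q=c1+s[0]*d1,c2+s[1]*d2
    return (p+q)/2,np.linalg.norm(p-q)
def proj(n,P):
    K,Rm,t=KRt(n); p=K@(Rm@np.asarray(P,float)+t); return p[:2]/p[2]
def snap(n,name):
    c=bot.camera(n); cv2.imwrite(f"pics/{name}.png",c["image"][:,:,::-1]); return c["image"]
E
python3 - <<'E'
import cv2
s=cv2.imread('pics/side0.png');t=cv2.imread('pics/top0.png')
def crop(im,x,y,w,h,k,n): cv2.imwrite(n,cv2.resize(im[y:y+h,x:x+w],None,fx=k,fy=k,interpolation=cv2.INTER_CUBIC))
crop(s,230,170,200,150,4,'pics/sc1.png'); crop(t,270,150,200,100,4,'pics/tc1.png')
crop(s,160,85,140,110,5,'pics/sc2.png'); crop(t,50,110,180,130,4,'pics/tc2.png')
E
```

```text
(no output)
```

View pics/sc1.png

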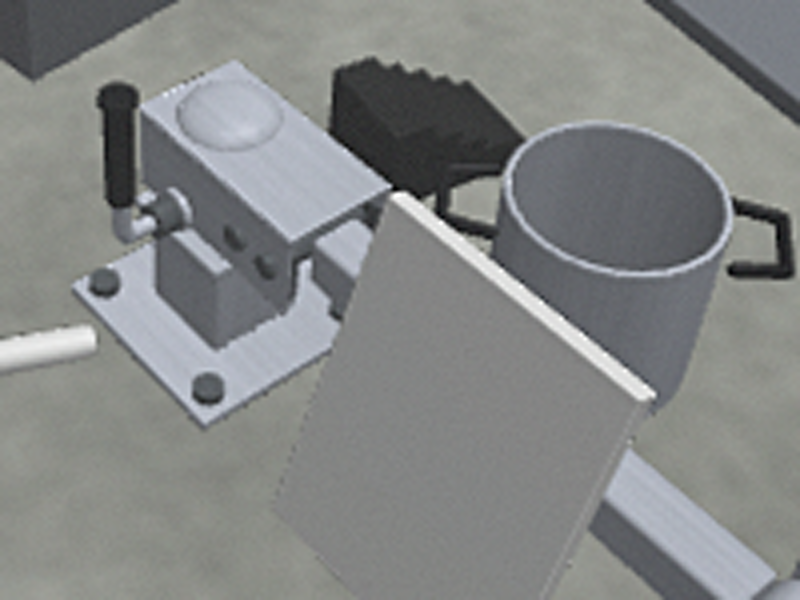

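View pics/tc1.png

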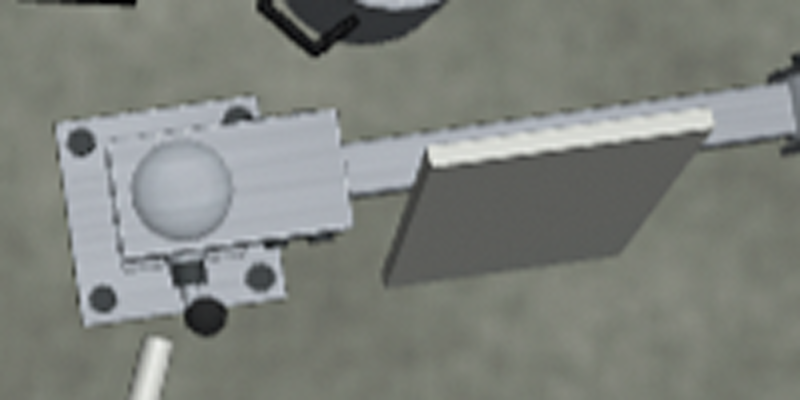

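View pics/tc2.png

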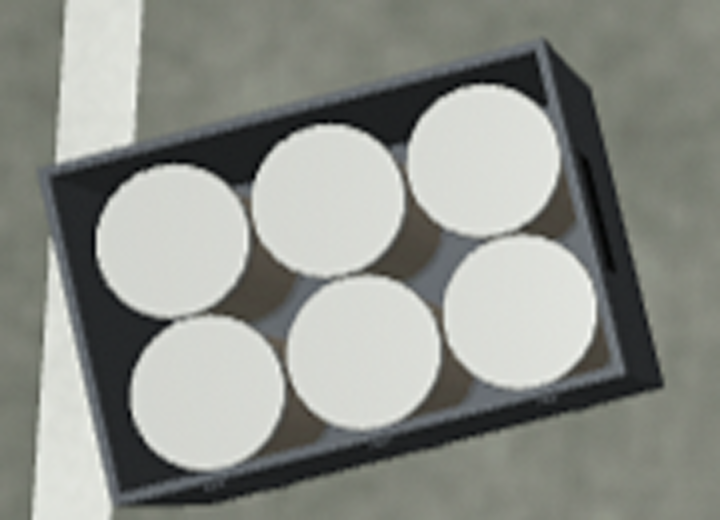

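View pics/sc2.png

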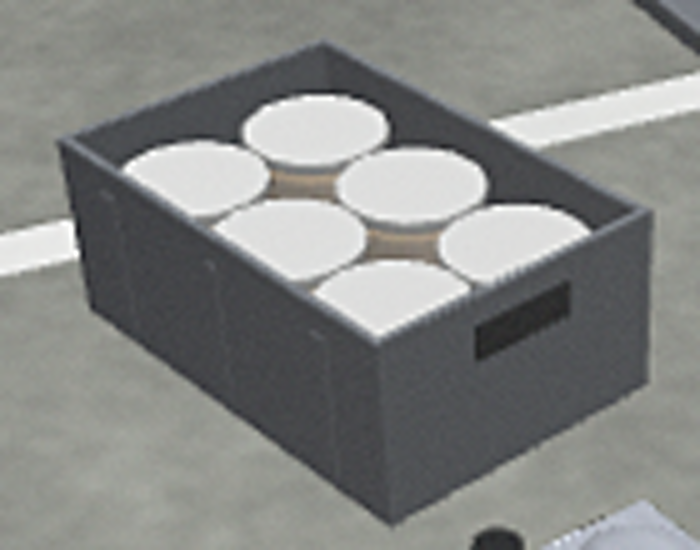

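```bash
cat > m.py <<'E'
from h import *
np.set_printoptions(precision=1,suppress=True)
S=lambda u,v:(230+(u+.5)/4-.5,170+(v+.5)/4-.5)
T=lambda u,v:(270+(u+.5)/4-.5,150+(v+.5)/4-.5)
S2=lambda u,v:(160+(u+.5)/5-.5,85+(v+.5)/5-.5)
T2=lambda u,v:(50+(u+.5)/4-.5,110+(v+.5)/4-.5)
print('board top back L',tri(S(404,192),T(432,148)),'R',tri(S(655,394),T(713,109)))
print('board top front L',tri(S(388,196),T(428,166)),'R',tri(S(640,405),T(710,130)))
print('board bot L',onz('top',T(385,285),0),onz('side',S(275,510),0),'R',onz('top',T(620,255),0))
print('cap top',tri(S(119,88),T(205,316)), onz('top',T(205,316),193))
print('dome',tri(S(230,112),T(182,190)),onz('top',T(182,190),157))
print('plate',[onz('top',T(*p),8) for p in((55,123),(255,97),(285,297),(85,326))])
print('coupler top corners',[onz('top',T(*p),149) for p in((107,140),(335,109),(352,228),(123,265))])
print('coupler top corners side',[onz('side',S(*p),149) for p in((235,60),(390,186),(290,242),(141,105))])
print('crate rim top',[onz('top',T2(*p),120) for p in((42,172),(543,40),(623,374),(118,500))])
print('crate rim side',[onz('side',S2(*p),120) for p in((62,143),(325,42),(653,210),(378,343))])
print('crate floor side',[onz('side',S2(*p),0) for p in((93,306),(390,524),(648,382))])
print('crate floor top',[onz('top',T2(*p),0) for p in((662,384),(592,90))])
print('base',proj('top',[0,0,0]))
t=lambda u,v:(u,v)
print('brush',[onz('top',p,15) for p in((309,236),(285,337))])
print('dolly front',[onz('top',p,270) for p in((480,88),(510,262))])
E
python3 m.py
```

```text
board top back L (array([ 625.2, -128.1,  191.9]), np.float64(0.6424659899803126)) R (array([ 649.7, -274. ,  192.1]), np.float64(0.38991804010577863))
board top front L (array([ 616.5, -126.5,  191.7]), np.float64(1.0292577981996462)) R (array([ 640.2, -274.1,  190.4]), np.float64(2.8081074499621757))
board bot L [ 560.2 -138.     0. ] [ 560.4 -137.3    0. ] R [ 583.4 -286.2    0. ]
cap top (array([535.1, -11.4, 201.7]), np.float64(1.5380073005089059)) [534.6 -11.7 193. ]
dome (array([603.9,  -0.5, 151.5]), np.float64(0.7161654384300895)) [603.1  -0.1 157. ]
plate [array([656.9,  73.8,   8. ]), array([676.9, -52.5,   8. ]), array([550.7, -74. ,   8. ]), array([528.9,  51.3,   8. ])]
coupler top corners [array([630.3,  41.3, 149. ]), array([650.7, -83.4, 149. ]), array([585.5, -93.8, 149. ]), array([561.8,  30.8, 149. ])]
coupler top corners side [array([629.2,  39.4, 149. ]), array([649.8, -84.8, 149. ]), array([585.3, -96. , 149. ]), array([566.4,  28.4, 149. ])]
crate rim top [array([693., 585., 120.]), array([777.1, 300.2, 120. ]), array([586. , 246.2, 120. ]), array([506.8, 529.6, 120. ])]
crate rim side [array([503.7, 522.9, 120. ]), array([691.6, 579.8, 120. ]), array([778.5, 299.7, 120. ]), array([588. , 245.8, 120. ])]
crate floor side [array([505.8, 533.5,   0. ]), array([587.2, 247. ,   0. ]), array([779.8, 301.7,   0. ])]
crate floor top [array([588.5, 246.4,   0. ]), array([777.5, 299.2,   0. ])]
base [305.8 447.8]
brush [array([518. ,   5.6,  15. ]), array([268.6,  58.5,  15. ])]
dolly front [array([ 812.6, -306.7,  270. ]), array([ 480.9, -361.8,  270. ])]
```

```bash
cat >> h.py <<'E'
np.set_printoptions(precision=2,suppress=True)
def Rq(q): return R.from_quat([q[1],q[2],q[3],q[0]])
def ax(yawdeg,lean,lean2=0):
    """tool x horizontal at yaw (deg), tool z pointing down & back by lean (deg) along -(x rotated -90)"""
    a=np.radians(yawdeg); x=np.array([np.cos(a),np.sin(a),0]); n=np.array([np.sin(a),-np.cos(a),0]) # n = away dir
    l=np.radians(lean); z=-(np.sin(l)*n+np.cos(l)*np.array([0,0,1])); y=np.cross(z,x)
    return np.array([x,y,z]).T
def rel(P,Rt=None,base=None):
    s=bot.state(); R0=Rq(s['ee_rot']).as_matrix() if base is None else base[1]; p0=s['tcp_pos'] if base is None else np.array(base[0])
    tw=np.zeros(3) if Rt is None else R.from_matrix(R0.T@Rt).as_rotvec(degrees=True)
    return 'twist',tw,'xyz cm',R0.T@(np.array(P)-p0)/10
E
python3 - <<'E'
from h import *
Rt=ax(99.3,17); print(Rt)
top=np.array([633.5,-200.5,193]); zb=-Rt[:,2]
C=top-32*zb; B=C+80*zb; print(C,B)
b=([238.6,-577.6,231.3],Rq(bot.state()['ee_rot']).as_matrix())
for P in ([238.6,-577.6,381],[450,-260,390],B,C): print(P,rel(P,Rt,b))
print(rel(C,Rt,(B,Rt)))
E
```

```text
[[-0.16  0.94 -0.29]
 [ 0.99  0.15 -0.05]
 [ 0.   -0.29 -0.96]]
[ 624.27 -202.01  162.4 ] [ 647.35 -198.23  238.9 ]
[238.6, -577.6, 381] ('twist', array([ 14.29, -11.45, -76.24]), 'xyz cm', array([ -0.  ,  -0.02, -14.97]))
[450, -260, 390] ('twist', array([ 14.29, -11.45, -76.24]), 'xyz cm', array([ 31.66, -21.3 , -15.84]))
[ 647.35 -198.23  238.9 ] ('twist', array([ 14.29, -11.45, -76.24]), 'xyz cm', array([ 52.26, -19.46,  -0.74]))
[ 624.27 -202.01  162.4 ] ('twist', array([ 14.29, -11.45, -76.24]), 'xyz cm', array([ 49.99, -19.98,   6.91]))
('twist', array([0., 0., 0.]), 'xyz cm', array([ 0., -0.,  8.]))
```

```bash
python3 -m jog '{"twist":[[0,0,0],[0,0,0],[2,-2,-10],[4,-3,-20],[6,-5,-32],[8,-6,-40],[9,-7,-48],[11,-8,-55],[12,-9,-62],[13,-10,-68],[14.3,-11.45,-76.2],[14.3,-11.45,-76.2]],"xyz":[[0,0,-4],[0,0,-8],[0,0,-12],[0,0,-15],[4,-2.7,-15.5],[8,-5.4,-15.8],[12,-8,-15.8],[16,-10.7,-15.8],[20,-13.4,-15.8],[24,-16,-15.8],[28,-18.7,-15.8],[31.7,-21.3,-15.8]],"jaw":[90,90,90,90,90,90,90,90,90,90,90,90]}' 60; python3 - <<'E'
from h import *
print(bot.state()['q'])
Rt=ax(99.3,17); top=np.array([633.5,-200.5,193]); zb=-Rt[:,2]
print(rel(top-32*zb+80*zb,Rt),rel(top-32*zb,Rt))
E
```

```text
t: 1.1
tcp_pos: [424.1, -299.1, 389.1]
ee_rot: [-0.089, 0.683, 0.718, -0.105]
wrist_force: [1.3, 0.1, 0.0]
grip_width: 55.1
[ 0.69  0.3  -0.36  1.43  0.22  1.68  0.38]
('twist', array([ 1.14, -0.97, -6.33]), 'xyz cm', array([ 9.14, 26.01,  8.11])) ('twist', array([ 1.14, -0.97, -6.33]), 'xyz cm', array([ 9.  , 25.86, 16.11]))
```

```bash
python3 -m jog '{"twist":[[0,0,-3],[1,-1,-6],[1,-1,-6],[1,-1,-6],[1,-1,-6],[1,-1,-6],[1,-1,-6],[1,-1,-6],[1,-1,-6],[1,-1,-6]],"xyz":[[0,0,0],[1,3,0],[2.3,6.5,0],[3.5,10,0],[4.5,13,1],[5.5,16,2],[6.5,19,3],[7.4,21,4],[7.4,21,4],[7.4,21,4]],"jaw":[90,90,90,90,90,90,90,90,90,90]}' 60; python3 - <<'E'
from h import *
snap('side','side1');snap('top','top1')
Rt=ax(99.3,17); top=np.array([633.5,-200.5,193]); zb=-Rt[:,2]
print(rel(top-32*zb+80*zb,Rt),rel(top-32*zb,Rt))
E
```

```text
t: 1.93
tcp_pos: [611.2, -218.4, 290.7]
ee_rot: [-0.096, 0.644, 0.751, -0.112]
wrist_force: [0.3, 0.1, 0.6]
grip_width: 55.7
('twist', array([ 0.21,  0.01, -0.7 ]), 'xyz cm', array([1.66, 5.34, 4.06])) ('twist', array([ 0.21,  0.01, -0.7 ]), 'xyz cm', array([ 1.66,  5.32, 12.06]))
```

View pics/side1.png

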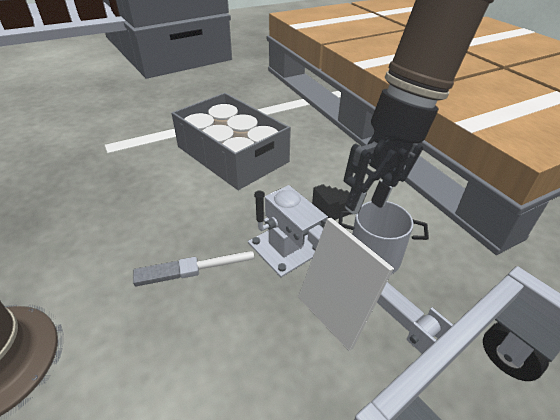

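The side view shows the gripper above and beyond the board (fingertips near 385,200), with the board still leaning on the drawbar. Next I line up over the top edge.

```bash
python3 -m jog '{"twist":[[0,0,-0.7],[0,0,-0.7],[0,0,-0.7],[0,0,-0.7]],"xyz":[[0.8,2.7,2],[1.7,5.3,4],[1.7,5.3,4],[1.7,5.3,4]],"jaw":[90,90,90,90]}'; python3 - <<'E'
from h import *
a=snap('side','side2');b=snap('top','top2')
import cv2
cv2.imwrite('pics/c2.png',np.hstack([cv2.resize(a[120:320,270:470],None,fx=2,fy=2),cv2.resize(b[100:300,320:520],None,fx=2,fy=2)])[:,:,::-1])
Rt=ax(99.3,17); top=np.array([633.5,-200.5,193]); zb=-Rt[:,2]
print(rel(top-32*zb+80*zb,Rt),rel(top-32*zb,Rt))
E
```

```text
t: 2.37
tcp_pos: [646.7, -197.1, 238.6]
ee_rot: [-0.096, 0.64, 0.754, -0.112]
wrist_force: [-0.3, -0.6, -1.3]
grip_width: 55.3
('twist', array([ 0.3 ,  0.06, -0.07]), 'xyz cm', array([0.02, 0.09, 0.21])) ('twist', array([ 0.3 ,  0.06, -0.07]), 'xyz cm', array([0.03, 0.04, 8.21]))
```

View pics/c2.png

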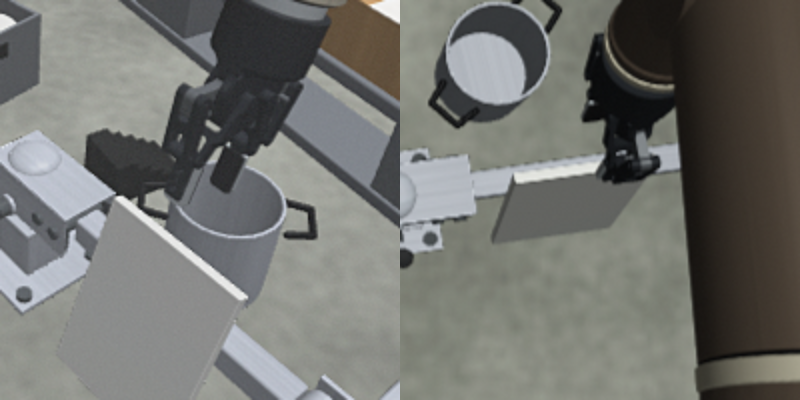

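The fingers stand just above the board's top edge (crop about 200,190), lined up with it and with the tool tilted to match. Descending.

```bash
python3 -m jog '{"twist":[[0,0,0],[0,0,0],[0,0,0],[0,0,0],[0,0,0],[0,0,0]],"xyz":[[0,0,2.5],[0,0,4.5],[0,0,6.2],[0,0,7.4],[0,0,8],[0,0,8]],"jaw":[90,90,90,90,90,90]}'; python3 - <<'E'
from h import *
a=snap('side','side3');b=snap('top','top3')
import cv2
cv2.imwrite('pics/c3.png',np.hstack([cv2.resize(a[120:320,270:470],None,fx=2,fy=2),cv2.resize(b[100:300,320:520],None,fx=2,fy=2)])[:,:,::-1])
E
```

```text
t: 2.97
tcp_pos: [624.0, -201.7, 162.8]
ee_rot: [-0.095, 0.641, 0.754, -0.111]
wrist_force: [0.2, -0.9, 0.5]
grip_width: 55.5
```

View pics/c3.png

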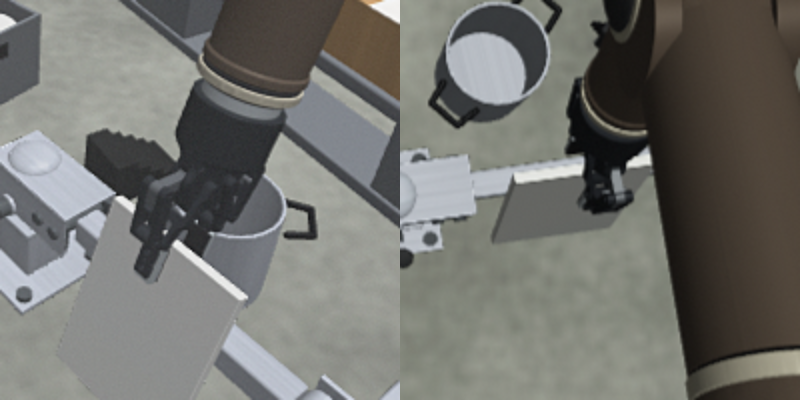

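The fingers straddle the board's top edge, with the front finger at crop (150,265). Closing.

```bash
python3 -m jog '{"twist":[[0,0,0],[0,0,0],[0,0,0],[0,0,0],[0,0,0],[0,0,0],[0,0,0],[0,0,0]],"xyz":[[0,0,0],[0,0,0],[0,0,0],[0,0,0],[0,0,0],[0,0,0],[0,0,0],[0,0,0]],"jaw":[255,255,255,255,255,255,255,255]}' 70; python3 - <<'E'
from h import *
Rt=ax(99.3,17)
s=bot.state();p=s['tcp_pos'];print(s['wrist_force'],s['ft_torque'])
for P in ([p[0],p[1],400],[p[0]-40,p[1],400]): print(rel(P,None))
E
```

```text
t: 3.73
tcp_pos: [624.4, -200.7, 163.2]
ee_rot: [-0.095, 0.64, 0.754, -0.111]
wrist_force: [-0.5, -0.2, 5.1]
grip_width: 10.9
[-0.55 -0.23  5.14] [-0.03  1.06  0.01]
('twist', array([0., 0., 0.]), 'xyz cm', array([  0.01,  -6.85, -22.67]))
('twist', array([0., 0., 0.]), 'xyz cm', array([  0.66, -10.63, -21.52]))
```

```bash
python3 -m jog '{"twist":[[0,0,0],[0,0,0],[0,0,0],[0,0,0],[0,0,0],[0,0,0],[0,0,0],[0,0,0],[0,0,0],[0,0,0]],"xyz":[[0,-0.7,-1],[0,-1.8,-3],[0,-3,-6],[0.2,-4.5,-9],[0.4,-6,-12],[0.6,-7.5,-15],[0.7,-9,-18],[0.7,-10.6,-21.5],[0.7,-10.6,-21.5],[0.7,-10.6,-21.5]],"jaw":[255,255,255,255,255,255,255,255,255,255]}' 70; python3 - <<'E'
from h import *
a=snap('side','side4')
s=bot.state();print(s['q'],s['wrist_force'],s['ft_torque'])
E
```

```text
t: 4.57
tcp_pos: [585.3, -200.0, 401.6]
ee_rot: [-0.092, 0.641, 0.754, -0.11]
wrist_force: [0.5, 0.6, -4.7]
grip_width: 11.3
[ 0.41  0.53 -0.38  1.09  0.26  1.84  0.24] [-0.52 -0.19 -5.  ] [ 0.13 -0.6  -0.04]
```

View pics/side4.png

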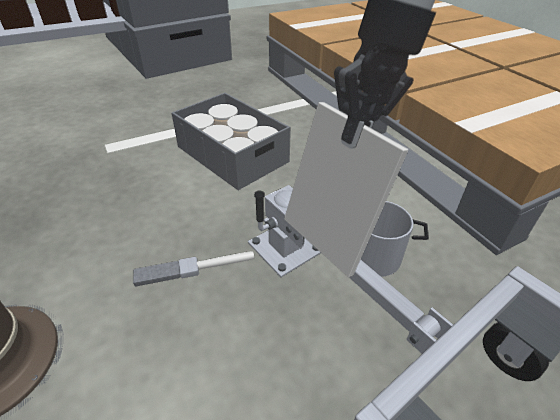

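```bash
cat > pl.py <<'E'
from h import *
YAW=106.1
a=np.array([np.sin(np.radians(YAW)),-np.cos(np.radians(YAW)),0]); d=np.array([np.cos(np.radians(YAW)),np.sin(np.radians(YAW)),0])
face=np.array([587,246.5,0])+130*d
def place(lean,gap,lift,L=169):
    """gap: extra standoff of back face from rim at z=120 (horizontal); lift: height of lowest edge"""
    l=np.radians(lean); zb=np.sin(l)*a+np.cos(l)*np.array([0,0,1]); xb=np.cos(l)*a-np.sin(l)*np.array([0,0,1])
    F=face-(120*np.tan(l)+gap)*a+np.array([0,0,lift])
    return F-6*xb+L*zb, ax(YAW,lean)
E
python3 - <<'E'
from pl import *
P,Rt=place(8,25,232); print(P, rel(P,Rt))
E
```

```text
[527.62 364.67 400.19] ('twist', array([-8.68, -1.45, -6.58]), 'xyz cm', array([56.65,  3.36, -1.11]))
```

```bash
python3 -m jog '{"twist":[[-2,0,0],[-4,0,-1],[-6,-1,-2],[-8,-1,-3],[-8.7,-1.4,-4],[-8.7,-1.4,-5],[-8.7,-1.4,-6],[-8.7,-1.4,-6.6],[-8.7,-1.4,-6.6],[-8.7,-1.4,-6.6],[-8.7,-1.4,-6.6],[-8.7,-1.4,-6.6]],"xyz":[[1,0,0],[3,0,0],[6,0.3,-0.1],[9.5,0.5,-0.2],[13,0.7,-0.3],[16.5,1,-0.4],[20,1.2,-0.5],[23.5,1.4,-0.6],[27,1.6,-0.7],[30.5,1.8,-0.8],[34,2,-0.9],[36,2,-0.9]],"jaw":[255,255,255,255,255,255,255,255,255,255,255,255]}' 70; python3 - <<'E'
from pl import *
P,Rt=place(8,25,232); print(P, rel(P,Rt)); print(bot.state()['q'])
E
```

```text
t: 5.62
tcp_pos: [545.8, 163.0, 399.6]
ee_rot: [-0.045, 0.598, 0.799, -0.057]
wrist_force: [-0.1, 0.8, -3.3]
grip_width: 10.5
[527.62 364.67 400.19] ('twist', array([-0.28, -0.2 ,  0.29]), 'xyz cm', array([19.86,  3.9 , -0.54]))
[ 0.03  0.38 -0.58  1.32  0.16  1.64 -0.24]
```

```bash
python3 -m jog '{"twist":[[0,0,0],[0,0,0],[0,0,0],[0,0,0],[0,0,0],[0,0,0],[0,0,0],[0,0,0],[0,0,0]],"xyz":[[3,0.5,0],[6,1,0],[9.5,2,-0.2],[13,2.5,-0.3],[16,3,-0.5],[18.5,3.5,-0.5],[19.5,3.9,-0.5],[19.5,3.9,-0.5],[19.5,3.9,-0.5]],"jaw":[255,255,255,255,255,255,255,255,255]}' 70; python3 - <<'E'
from pl import *
a_=snap('side','side5');b=snap('top','top5')
cv2.imwrite('pics/c5.png',np.hstack([cv2.resize(a_[20:320,70:370],None,fx=1.3,fy=1.3),cv2.resize(b[20:320,20:320],None,fx=1.3,fy=1.3)])[:,:,::-1])
P,Rt=place(8,25,232); print(P, rel(P,Rt)); print(bot.state()['q'])
for lift in(100,30): P,Rt=place(15,15,lift); print(P, rel(P,Rt))
E
```

```text
t: 6.37
tcp_pos: [531.2, 356.6, 399.4]
ee_rot: [-0.043, 0.599, 0.797, -0.058]
wrist_force: [0.3, -1.3, -3.7]
grip_width: 11.1
[527.62 364.67 400.19] ('twist', array([-0.15, -0.01, -0.1 ]), 'xyz cm', array([ 1.03, -0.15,  0.07]))
[-0.29  0.52 -0.6   1.12  0.21  1.7  -0.55]
[542.1  368.85 264.79] ('twist', array([ 6.85, -0.01, -0.1 ]), 'xyz cm', array([ 1.04,  3.26, 13.26]))
[542.1  368.85 194.79] ('twist', array([ 6.85, -0.01, -0.1 ]), 'xyz cm', array([ 1.04,  4.25, 20.19]))
```

View pics/c5.png

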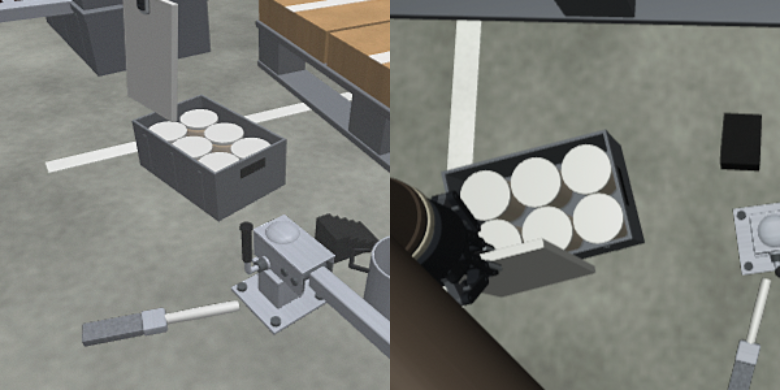

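Side view: the board hangs free above and in front of the crate. Top view: it is parallel to the crate's near long side. Lowering now.

```bash
python3 -m jog '{"twist":[[1,0,0],[2,0,0],[3,0,0],[4,0,0],[5,0,0],[6,0,0],[6.8,0,0],[6.8,0,0],[6.8,0,0],[6.8,0,0]],"xyz":[[0.5,0.3,2],[1,0.9,5],[1,1.6,8],[1,2.2,11],[1,2.8,14],[1,3.4,17],[1,4,19],[1,4.2,20.2],[1,4.2,20.2],[1,4.2,20.2]],"jaw":[255,255,255,255,255,255,255,255,255,255]}' 70; python3 - <<'E'
from pl import *
a_=snap('side','side6');b=snap('top','top6')
cv2.imwrite('pics/c6.png',np.hstack([cv2.resize(a_[50:250,80:330],None,fx=1.6,fy=1.6),cv2.resize(b[100:300,20:270],None,fx=1.6,fy=1.6)])[:,:,::-1])
print(bot.state()['q'])
for g,lift in((15,30),(15,3),(3,3),(0,0)): P,Rt=place(15,g,lift); print(P, rel(P,Rt))
E
```

```text
t: 7.3
tcp_pos: [541.1, 369.9, 195.6]
ee_rot: [-0.079, 0.596, 0.792, -0.103]
wrist_force: [-0.3, -1.0, -3.4]
grip_width: 10.8
[-0.3   0.72 -0.58  1.29  0.24  1.46 -0.57]
[542.1  368.85 194.79] ('twist', array([ 0.28, -0.16,  0.02]), 'xyz cm', array([-0.21,  0.07,  0.29]))
[542.1  368.85 167.79] ('twist', array([ 0.28, -0.16,  0.02]), 'xyz cm', array([-0.22,  0.75,  2.9 ]))
[553.63 372.18 167.79] ('twist', array([ 0.28, -0.16,  0.02]), 'xyz cm', array([-0.22,  1.92,  2.59]))
[556.51 373.01 164.79] ('twist', array([ 0.28, -0.16,  0.02]), 'xyz cm', array([-0.22,  2.28,  2.81]))
```

View pics/c6.png

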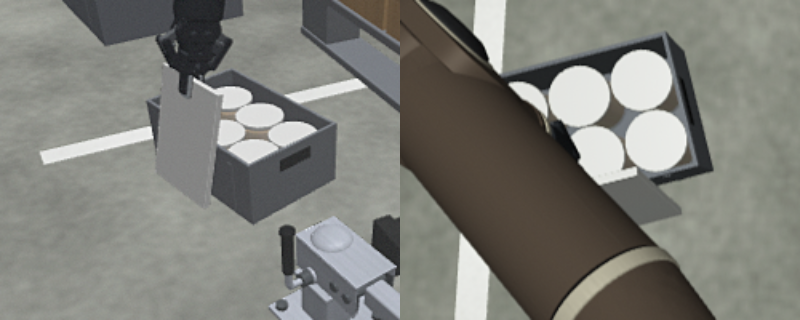

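The board hangs just in front of the crate's near side, about 30 mm up and clear of it.

```bash
python3 -m jog '{"twist":[[0,0,0],[0,0,0],[0,0,0],[0,0,0],[0,0,0],[0,0,0],[0,0,0]],"xyz":[[0,0.3,1],[0,0.5,2],[0,0.75,2.8],[0,1.2,2.7],[0,1.7,2.6],[0,1.9,2.6],[0,1.9,2.6]],"jaw":[255,255,255,255,255,255,255]}' 70; python3 - <<'E'
from pl import *
a_=snap('side','side7')
cv2.imwrite('pics/c7.png',cv2.resize(a_[50:250,80:330],None,fx=3,fy=3,interpolation=cv2.INTER_CUBIC)[:,:,::-1])
for g,lift in((0,0),): P,Rt=place(15,g,lift); print(P, rel(P,Rt))
E
```

```text
t: 7.98
tcp_pos: [553.2, 373.7, 165.6]
ee_rot: [-0.078, 0.596, 0.792, -0.103]
wrist_force: [0.4, -0.4, -4.8]
grip_width: 11.0
[556.51 373.01 164.79] ('twist', array([ 0.12, -0.1 ,  0.  ]), 'xyz cm', array([-0.17,  0.35,  0.  ]))
```

View pics/c7.png

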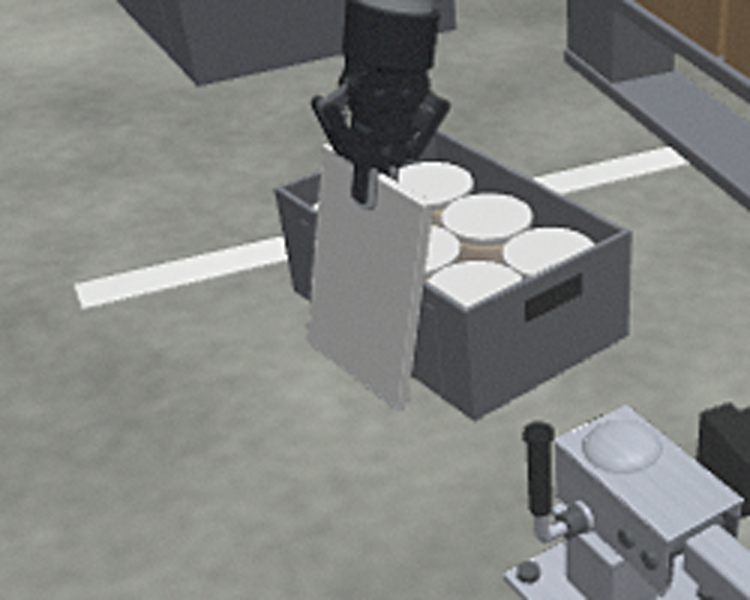

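```bash
python3 - <<'E'
from pl import *
s=bot.state(); Rm=Rq(s['ee_rot']).as_matrix(); p=s['tcp_pos']
for L in(165,169,173):
  for dx in(-75,75):
    c=p+Rm@[dx,-6,L]; u=proj('side',c); print(L,dx,c,((u-[80,50])*3+1))
for dx in(-75,75): u=proj('side',p+Rm@[dx,-6,-31]); print('top',(u-[80,50])*3+1)
E
```

```text
165 -75 [527.19 288.59   7.67] [395.14 405.98]
165 75 [485.65 432.73   7.92] [304.22 336.57]
169 -75 [526.2  288.31   3.81] [394.67 409.74]
169 75 [484.66 432.45   4.05] [303.94 340.18]
173 -75 [525.21 288.04  -0.06] [394.2  413.47]
173 75 [483.68 432.17   0.19] [303.66 343.78]
top [420.59 203.49]
top [319.39 142.94]
```

The board's corners in the picture match the predicted ones to about 2 mm, so the lower edge is practically on the floor. I'll ease it down and in.

```bash
python3 -m jog '{"twist":[[0,0,0],[0,0,0],[0,0,0],[0,0,0]],"xyz":[[0,0.1,0.1],[0,0.25,0.2],[0,0.35,0.2],[0,0.35,0.2]],"jaw":[255,255,255,255]}' 70; python3 - <<'E'
from pl import *
for i in range(3):
    s=bot.state();print(s['wrist_force'],s['ft_torque'],s['tcp_pos']); bot.camera('top')
E
```

```text
t: 8.37
tcp_pos: [554.5, 374.7, 164.6]
ee_rot: [-0.079, 0.596, 0.793, -0.103]
wrist_force: [-2.1, -1.9, 5.2]
grip_width: 11.1
[-2.11 -1.95  5.19] [-0.55  1.01  0.12] [554.53 374.69 164.63]
[-1.98 -1.98  6.03] [-0.54  1.01  0.07] [554.52 374.67 164.62]
[-1.52 -1.87  5.56] [-0.5   1.07  0.04] [554.5  374.7  164.64]
```

```bash
python3 -m jog '{"twist":[[0,0,0],[0,0,0],[0,0,0],[0,0,0],[0,0,0]],"xyz":[[0,0,0],[0,0,0],[0,0,0],[0,0,0],[0,0,0]],"jaw":[190,160,140,120,110]}' 70; python3 - <<'E'
from pl import *
a_=snap('side','side8')
cv2.imwrite('pics/c8.png',cv2.resize(a_[50:250,80:330],None,fx=3,fy=3,interpolation=cv2.INTER_CUBIC)[:,:,::-1])
print(bot.state()['wrist_force'])
E
```

```text
t: 8.93
tcp_pos: [555.3, 374.5, 163.0]
ee_rot: [-0.078, 0.596, 0.792, -0.103]
wrist_force: [0.0, 0.4, -0.0]
grip_width: 48.0
[0.28 0.08 0.22]
```

View pics/c8.png

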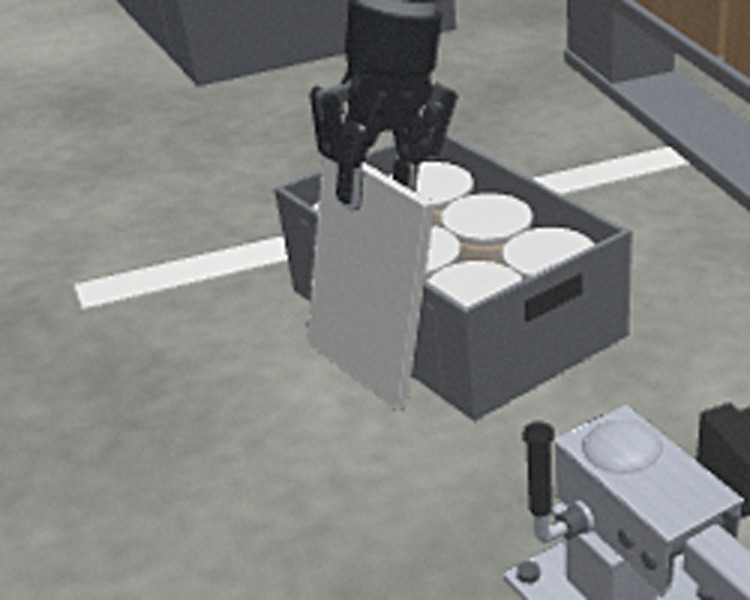

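The jaws are open with the board standing between them, leaning on the crate rim, and the wrist force is about 0. Withdrawing along the fingers.

```bash
python3 -m jog '{"twist":[[0,0,0],[0,0,0],[0,0,0],[0,0,0],[0,0,0],[0,0,0],[0,0,0]],"xyz":[[0,0,-1],[0,0,-3],[0,0,-6],[0,0,-9],[0,0,-12],[0,0,-15],[0,0,-16]],"jaw":[110,110,110,110,110,110,110]}' 70; python3 - <<'E'
from pl import *
a_=snap('side','side9');b=snap('top','top9')
cv2.imwrite('pics/c9.png',cv2.resize(a_[50:250,80:330],None,fx=3,fy=3,interpolation=cv2.INTER_CUBIC)[:,:,::-1])
s=bot.state();print(s['q'],s['tcp_pos'])
E
```

```text
t: 9.57
tcp_pos: [596.1, 386.4, 323.4]
ee_rot: [-0.078, 0.596, 0.793, -0.1]
wrist_force: [0.4, 0.6, 0.7]
grip_width: 48.7
[-0.36  0.75 -0.56  0.92  0.24  1.77 -0.52] [595.57 386.48 320.91]
```

View pics/c9.png

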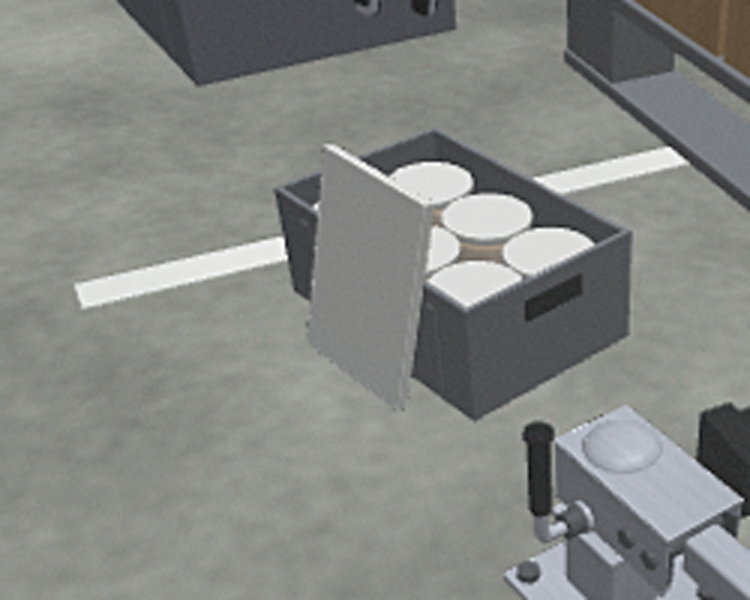

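View pics/top9.png

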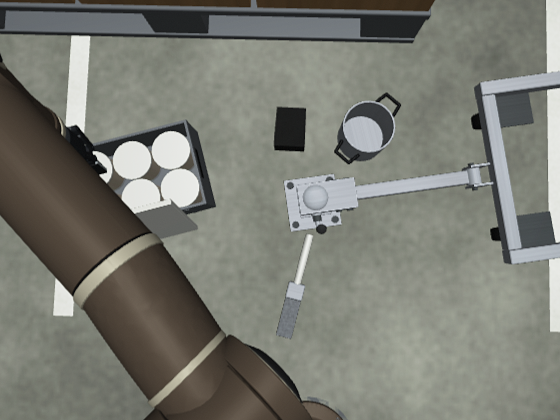

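The board stands on the floor leaning on the crate rim (side crop: top edge (325,148)–(432,207), lower right corner (403,408)). In the top view the crate, chock, pail and brush look unmoved. Next is the latch.

```bash
python3 - <<'E'
from pl import *
Rt=ax(99.3,0)
b=None
for P in([534.7,-11.6,300],[534.7,-11.6,240]): print(rel(P,Rt))
E
```

```text
('twist', array([-14.6 ,   0.65,   6.76]), 'xyz cm', array([-36.58, -15.83,   6.15]))
('twist', array([-14.6 ,   0.65,   6.76]), 'xyz cm', array([-36.6 , -14.31,  11.95]))
```

```bash
python3 -m jog '{"twist":[[0,0,0],[-2,0,1],[-4,0,2],[-7,0,3],[-10,0,4],[-13,0,5],[-14.6,0.6,6.8],[-14.6,0.6,6.8],[-14.6,0.6,6.8],[-14.6,0.6,6.8],[-14.6,0.6,6.8],[-14.6,0.6,6.8]],"xyz":[[-1,-0.5,0.2],[-4,-1.7,0.7],[-7,-3,1.2],[-10.5,-4.5,1.7],[-14,-6,2.3],[-17.5,-7.5,3],[-21,-9,3.5],[-24.5,-10.6,4.1],[-28,-12.1,4.7],[-31.5,-13.6,5.3],[-35,-15.1,5.9],[-36.6,-15.8,6.1]],"jaw":[150,150,150,150,150,150,150,150,150,150,150,150]}' 70; python3 - <<'E'
from pl import *
Rt=ax(99.3,0)
print(bot.state()['q'])
for P in([534.7,-11.6,230],[534.7,-11.6,157]): print(rel(P,Rt))
E
```

```text
t: 10.67
tcp_pos: [532.4, -18.8, 297.3]
ee_rot: [-0.0, 0.65, 0.76, -0.005]
wrist_force: [-0.0, -0.7, -0.3]
grip_width: 34.6
[ 0.36  0.25 -0.5   1.7   0.13  1.24 -0.02]
('twist', array([-0.42,  0.33, -0.34]), 'xyz cm', array([0.71, 0.39, 6.72]))
('twist', array([-0.42,  0.33, -0.34]), 'xyz cm', array([ 0.76,  0.44, 14.02]))
```

```bash
python3 -m jog '{"twist":[[0,0,0],[0,0,0],[0,0,0],[0,0,0],[0,0,0]],"xyz":[[0.3,0.2,1],[0.7,0.4,3],[0.7,0.4,5.5],[0.7,0.4,6.5],[0.7,0.4,6.5]],"jaw":[150,150,150,150,150]}' 70; python3 - <<'E'
from pl import *
Rt=ax(99.3,0)
print(bot.state()['tcp_pos'])
a_=snap('side','side10');b=snap('top','top10')
cv2.imwrite('pics/c10.png',np.hstack([cv2.resize(a_[100:300,180:380],None,fx=2,fy=2),cv2.resize(b[110:310,220:420],None,fx=2,fy=2)])[:,:,::-1])
for P in([534.7,-11.6,230],[534.7,-11.6,157]): print(rel(P,Rt))
E
```

```text
t: 11.08
tcp_pos: [534.8, -5.0, 230.5]
ee_rot: [-0.002, 0.647, 0.762, -0.005]
wrist_force: [-0.4, -1.1, 0.3]
grip_width: 35.2
[534.82  -5.04 230.54]
('twist', array([-0.3 ,  0.18,  0.03]), 'xyz cm', array([-0.62, -0.31,  0.37]))
('twist', array([-0.3 ,  0.18,  0.03]), 'xyz cm', array([-0.6 , -0.28,  7.67]))
```

View pics/c10.png

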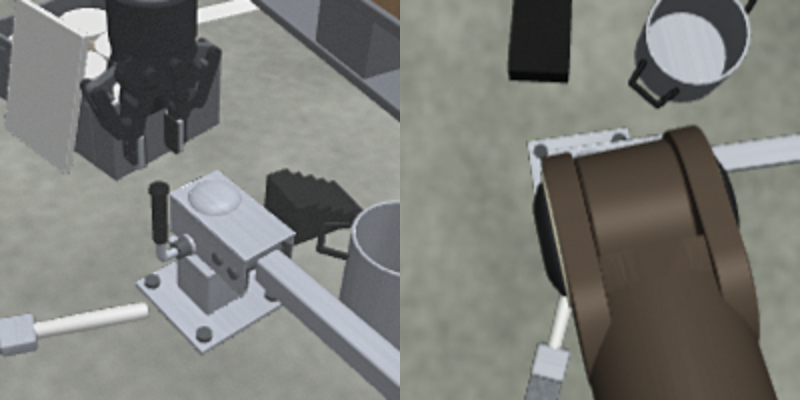

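View pics/top10.png

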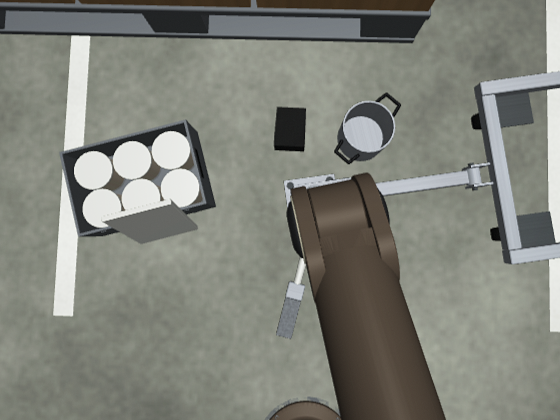

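```bash
python3 - <<'E'
from pl import *
a_=cv2.imread('pics/side10.png');b=cv2.imread('pics/top10.png')
cv2.imwrite('pics/b10.png',np.hstack([cv2.resize(a_[90:190,170:270],None,fx=4,fy=4,interpolation=2),cv2.resize(b[180:280,100:200],None,fx=4,fy=4,interpolation=2)]))
print(proj('side',[534.8,-5,230.5]))
E
```

```text
[256.97 178.06]
```

View pics/b10.png

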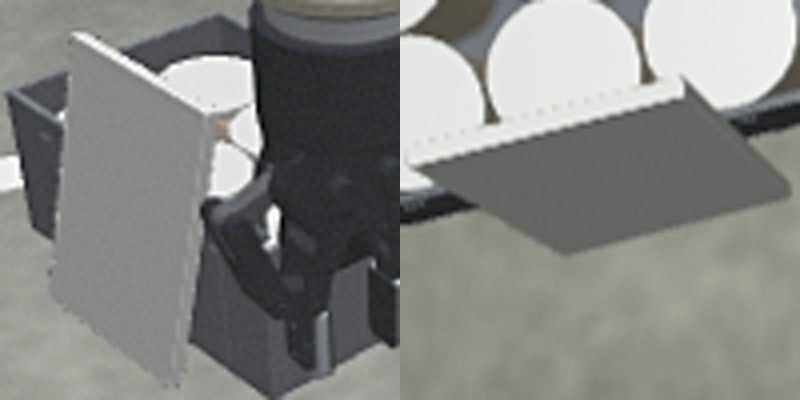

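```bash
python3 -m jog '{"twist":[[0,0,0],[0,0,0],[0,0,0]],"xyz":[[-0.6,-0.3,0],[-0.6,-0.3,0],[-0.6,-0.3,0]],"jaw":[150,150,150]}' 70
```

```text
t: 11.43
tcp_pos: [535.4, -12.4, 234.7]
ee_rot: [0.001, 0.648, 0.762, -0.002]
wrist_force: [0.3, 0.2, -0.4]
grip_width: 35.4
```

```bash
python3 - <<'E'
from pl import *
S=lambda u,v:(170+(u+.5)/4-.5,90+(v+.5)/4-.5)
T=lambda u,v:(100+(u-400+.5)/4-.5,180+(v+.5)/4-.5)
r=tri(S(204,117),T(686,97));l=tri(S(72,36),T(412,165))
bl=onz('top',T(567,255),3);br=onz('top',T(790,193),3)
print(r,l,bl,br, onz('side',S(165,385),3), onz('side',S(52,298),3))
for t,b_ in((r[0],br),(l[0],bl)):
    v=t-b_; print(np.linalg.norm(v),np.degrees(np.arctan2(np.hypot(*v[:2]),v[2])))
print(rel([534.7,-11.6,157],ax(99.3,0)))
E
```

```text
(array([577.48, 302.72, 192.52]), np.float64(0.129052017889922)) (array([537.55, 444.51, 193.56]), np.float64(0.8334999479845409)) [487.3  429.29   3.  ] [530.49 289.3    3.  ] [526.18 291.28   3.  ] [487.67 426.51   3.  ]
195.72306715562934 14.458993704282072
197.66389927834985 15.404143923317289
('twist', array([-0.16,  0.25, -0.06]), 'xyz cm', array([ 0.13, -0.04,  7.77]))
```

The board leans about 15° with its top at 193 mm, which fits 200 mm at that angle. Descending on the handle.

```bash
python3 -m jog '{"twist":[[0,0,0],[0,0,0],[0,0,0],[0,0,0],[0,0,0]],"xyz":[[0.1,0,1.5],[0.1,0,3],[0.1,0,4.2],[0.1,0,4.5],[0.1,0,4.5]],"jaw":[150,150,150,150,150]}' 70; python3 - <<'E'
from pl import *
a_=snap('side','side11')
cv2.imwrite('pics/c11.png',cv2.resize(a_[130:280,200:350],None,fx=4,fy=4,interpolation=2)[:,:,::-1])
print(rel([534.7,-11.6,157],ax(99.3,0)))
E
```

```text
t: 11.85
tcp_pos: [534.2, -11.1, 188.1]
ee_rot: [-0.001, 0.648, 0.762, -0.003]
wrist_force: [-0.0, -0.1, 0.3]
grip_width: 35.1
('twist', array([-0.26,  0.2 , -0.01]), 'xyz cm', array([-0.05,  0.  ,  3.18]))
```

View pics/c11.png

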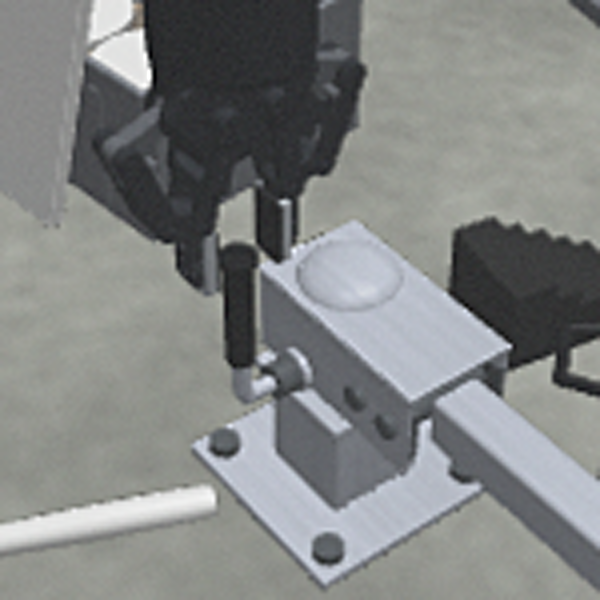

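The cap (crop 240,255) sits between the two pads (207,270) and (287,225). Descending the rest and gripping.

```bash
python3 -m jog '{"twist":[[0,0,0],[0,0,0],[0,0,0],[0,0,0],[0,0,0],[0,0,0],[0,0,0],[0,0,0],[0,0,0],[0,0,0]],"xyz":[[0,0,1],[0,0,2.2],[0,0,3.1],[0,0,3.2],[0,0,3.2],[0,0,3.2],[0,0,3.2],[0,0,3.2],[0,0,3.2],[0,0,3.2]],"jaw":[150,150,150,150,150,200,255,255,255,255]}' 80; python3 - <<'E'
from pl import *
a_=snap('side','side12')
cv2.imwrite('pics/c12.png',cv2.resize(a_[130:280,200:350],None,fx=4,fy=4,interpolation=2)[:,:,::-1])
print(bot.state()['wrist_force'],bot.state()['tcp_pos'])
E
```

```text
t: 12.73
tcp_pos: [533.8, -11.2, 156.6]
ee_rot: [-0.0, 0.648, 0.762, -0.003]
wrist_force: [-5.0, -0.8, -1.2]
grip_width: 15.0
[-5.48 -0.21 -1.16] [533.83 -11.2  156.6 ]
```

View pics/c12.png

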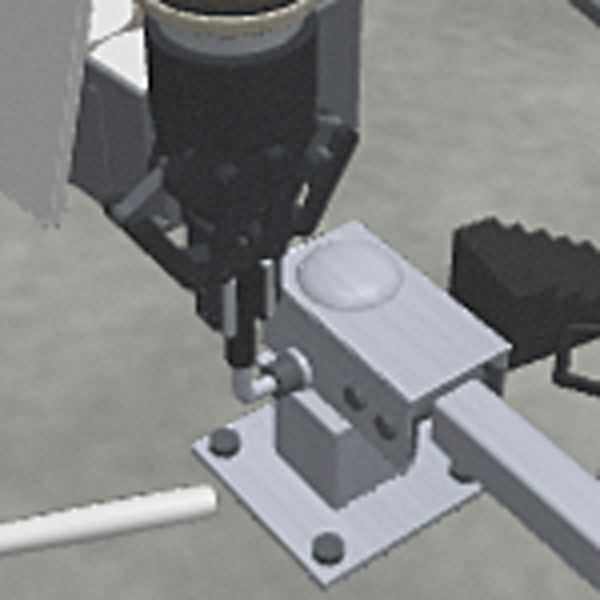

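The pads grip the handle (15 mm opening at crop 245,290). Pulling the latch along tool −y.

```bash
python3 -m jog '{"twist":[[0,0,0],[0,0,0],[0,0,0],[0,0,0],[0,0,0],[0,0,0]],"xyz":[[0,-0.4,0],[0,-0.8,0],[0,-1.2,0],[0,-1.6,0],[0,-1.6,0],[0,-1.6,0]],"jaw":[255,255,255,255,255,255]}' 80; python3 - <<'E'
from pl import *
a_=snap('side','side13')
cv2.imwrite('pics/c13.png',cv2.resize(a_[130:280,200:350],None,fx=4,fy=4,interpolation=2)[:,:,::-1])
print(bot.state()['wrist_force'],bot.state()['tcp_pos'])
E
```

```text
t: 13.28
tcp_pos: [521.8, -13.4, 157.7]
ee_rot: [0.002, 0.648, 0.762, -0.0]
wrist_force: [9.6, 2.2, -6.7]
grip_width: 15.1
[10.19  0.54 -6.88] [521.9  -13.41 157.69]
```

View pics/c13.png

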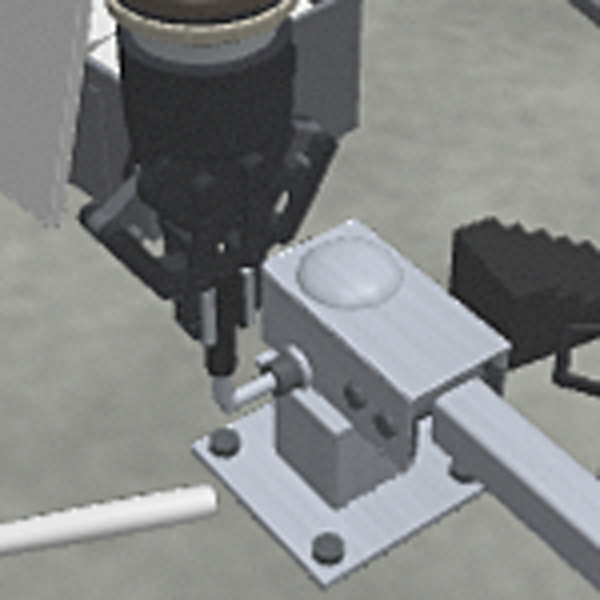

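```bash
python3 -m jog '{"twist":[[0,0,0],[0,0,0],[0,0,0],[0,0,0]],"xyz":[[0,-0.2,0],[0,-0.4,0.1],[0,-0.4,0.1],[0,-0.4,0.1]],"jaw":[255,255,255,255]}' 100; python3 - <<'E'
from pl import *
s=bot.state();print(s['wrist_force'],s['tcp_pos'],s['q'])
E
```

```text
t: 13.67
tcp_pos: [518.4, -13.8, 156.9]
ee_rot: [0.003, 0.647, 0.762, 0.0]
wrist_force: [11.4, 1.4, -7.9]
grip_width: 14.8
[11.36  1.41 -7.89] [518.44 -13.84 156.89] [ 0.33  0.36 -0.49  1.91  0.21  0.92 -0.1 ]
```

The latch is out about 15 mm (11.4 N, matching the spring). Lifting along the hinge arc, turning about tool y.

```bash
python3 -m jog '{"twist":[[0,1.4,0],[0,2.9,0],[0,4.3,0],[0,5.7,0],[0,7.2,0],[0,8.6,0],[0,10,0],[0,11.5,0],[0,12.9,0],[0,14.3,0],[0,14.3,0],[0,14.3,0]],"xyz":[[-0.1,0,-0.9],[-0.23,0,-1.8],[-0.38,0,-2.7],[-0.55,0,-3.57],[-0.75,0,-4.45],[-0.96,0,-5.34],[-1.2,0,-6.2],[-1.45,0,-7.1],[-1.73,0,-7.95],[-2.0,0,-8.8],[-2.0,0,-8.8],[-2.0,0,-8.8]],"jaw":[255,255,255,255,255,255,255,255,255,255,255,255]}' 100; python3 - <<'E'
from pl import *
a_=snap('side','side14')
cv2.imwrite('pics/c14.png',cv2.resize(a_[100:300,170:420],None,fx=3,fy=3,interpolation=2)[:,:,::-1])
s=bot.state();print(s['wrist_force'],s['tcp_pos'],s['q'])
E
```

```text
t: 14.67
tcp_pos: [521.6, -34.0, 245.0]
ee_rot: [-0.092, 0.643, 0.756, 0.08]
wrist_force: [11.1, 1.4, -7.9]
grip_width: 14.7
[10.52  1.83 -7.24] [521.51 -33.84 244.71] [ 0.57  0.33 -0.55  1.76 -0.08  1.15  0.23]
```

View pics/c14.png

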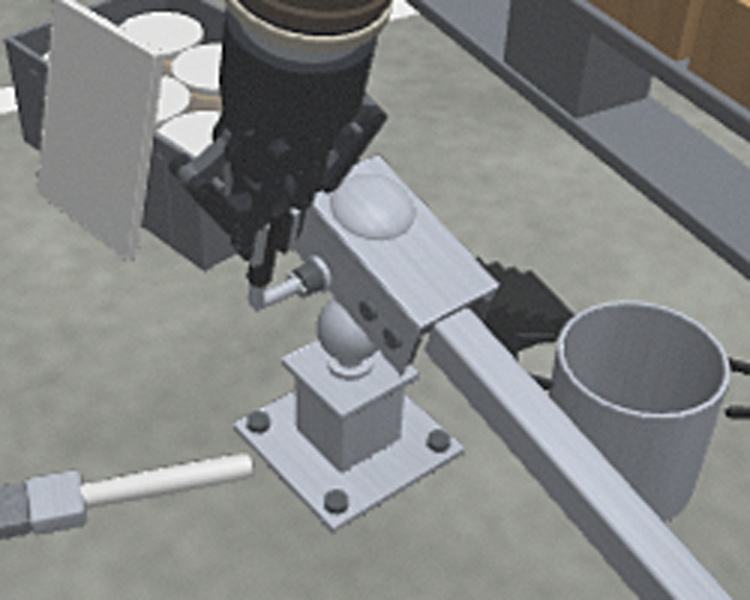

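```bash
python3 - <<'E'
from pl import *
b=snap('top','top15'); a_=snap('side','side15')
A=np.radians(9.3); bx=np.array([np.cos(A),np.sin(A),0]); by=np.array([-np.sin(A),np.cos(A),0]); ball=np.array([604,-.3,120])
H=ball-360*by
def pt(x,y,z,th): # tongue frame
    return H+x*bx+by*(y*np.cos(th)-z*np.sin(th))+np.array([0,0,1])*(y*np.sin(th)+z*np.cos(th))
for th in(0,.2,.23,.25,.27):
    print(th,[((proj('side',pt(*q,th))-[170,100])*3+1) for q in((0,360,39),(-33,267,29),(33,267,29),(0,100,15))], 'mouth-balltop',pt(0,360,-26,th)[2]-145)
s=bot.state();print(s['t'],s['wrist_force'],s['tcp_pos'],np.abs(s['dq']).max(),s['grip_width'])
E
```

```text
0 [array([352.08, 285.53]), array([400.07, 392.22]), array([476.13, 350.28]), array([627.11, 550.41])] mouth-balltop -51.0
0.2 [array([368.59, 213.99]), array([415.96, 341.62]), array([495.57, 299.49]), array([639.86, 534.77])] mouth-balltop 21.039228062349764
0.23 [array([372.43, 203.64]), array([419.45, 334.61]), array([499.61, 292.4 ]), array([642.24, 532.86])] mouth-balltop 31.75658220252808
0.25 [array([375.21, 196.81]), array([421.94, 330.03]), array([502.49, 287.77]), array([643.9 , 531.65])] mouth-balltop 38.87370236715151
0.27 [array([378.16, 190.03]), array([424.58, 325.54]), array([505.5 , 283.21]), array([645.61, 530.49])] mouth-balltop 45.965273902466066
14.8167 [11.83  0.72 -7.1 ] [521.48 -33.82 244.6 ] 0.0026861503239641775 14.351759683276814
```

View pics/top15.png

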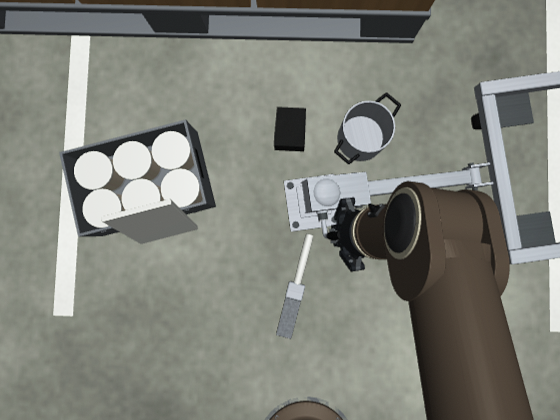

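Top view: the board still leans on the crate. The crate, chock (290,128), pail (367,130) and brush look unmoved, and the coupler is raised. Side view: the coupler's rear corners fit about 0.25 rad. I'll hold for 2 s to check it is steady.

```bash
for i in 1 2; do python3 -m jog '{"twist":[[0,0,0],[0,0,0],[0,0,0],[0,0,0],[0,0,0],[0,0,0],[0,0,0],[0,0,0],[0,0,0],[0,0,0],[0,0,0],[0,0,0]],"xyz":[[0,0,0],[0,0,0],[0,0,0],[0,0,0],[0,0,0],[0,0,0],[0,0,0],[0,0,0],[0,0,0],[0,0,0],[0,0,0],[0,0,0]],"jaw":[255,255,255,255,255,255,255,255,255,255,255,255]}' 100; done; python3 - <<'E'
from pl import *
a_=snap('side','side16'); o=cv2.imread('pics/side15.png')[:,:,::-1]
b=snap('top','top16'); t0=cv2.imread('pics/top0.png')[:,:,::-1]
d=np.abs(a_.astype(int)-o).max(2); print('side px changed',(d>40).sum(), [int(v) for v in np.argwhere(d>40).mean(0)] if (d>40).any() else '')
for n,(x0,y0,x1,y1) in dict(crate=(140,110,225,200),chock=(265,95,315,160),pail=(330,85,410,160),brush=(270,230,320,345)).items():
    d=np.abs(b.astype(int)-t0).max(2)[y0:y1,x0:x1]; print(n,(d>40).sum(),d.size)
cv2.imwrite('pics/c16.png',cv2.resize(a_[100:300,170:420],None,fx=3,fy=3,interpolation=2)[:,:,::-1])
s=bot.state();print(s['wrist_force'],s['tcp_pos'],s['grip_width'])
E
```

```text
t: 15.82
tcp_pos: [521.5, -33.8, 244.5]
ee_rot: [-0.092, 0.643, 0.756, 0.08]
wrist_force: [10.7, 1.4, -8.2]
grip_width: 14.6
t: 16.82
tcp_pos: [521.5, -33.8, 244.5]
ee_rot: [-0.092, 0.643, 0.756, 0.08]
wrist_force: [11.6, 1.7, -8.1]
grip_width: 14.7
side px changed 5 [167, 274]
crate 0 7650
chock 0 3250
pail 0 6000
brush 12 5750
[11.36  1.97 -6.87] [521.43 -33.77 244.51] 14.320014268230413
```

View pics/c16.png

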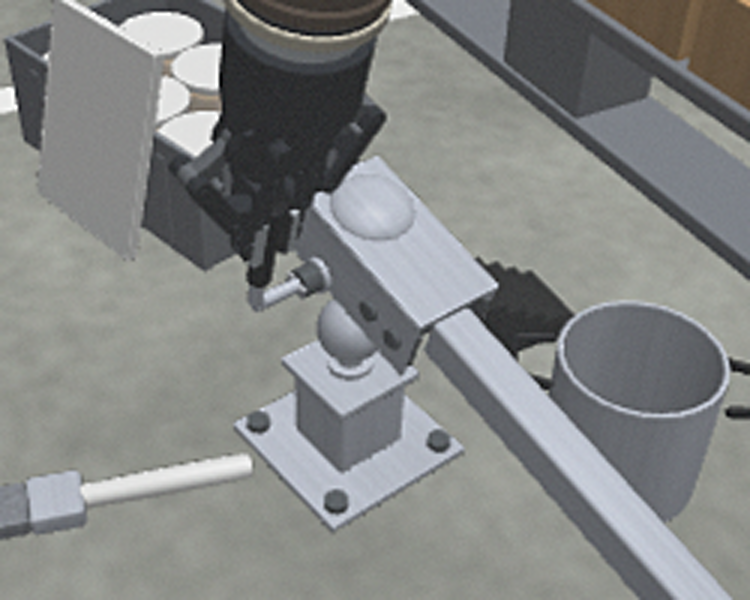

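Two seconds later nothing has moved: the coupler is clear above the ball (ball at crop 347,330), the grip has not slipped, and the other objects are pixel-identical to the start. Handing in.

```bash
python3 -c "
from cell import bot
print(bot.close_job()); s=bot.state(); print(s['t'],s['tcp_pos'],s['wrist_force'],s['grip_width'])"
```

```text
the job is handed in; nothing more can be done
None
the job is handed in; nothing more can be done
```

The board now leans against the crate's robot-facing long side, and the gripper is holding the drawbar up off the ball. I handed the job in at about 17 s. No verdict is reported, so the outcome rests on these checks:

- **Board:** it stands on the floor at about 15° from vertical, measured from both cameras. The gripper was fully withdrawn, with no load on the wrist after the jaws opened. The side view's last 2 s show no movement.
- **Latch:** I pulled it about 15 mm with the coupler still seated. The wrist force of about 11 N agrees with the spring.
- **Drawbar:** it is held at roughly 0.23–0.25 rad, so the coupler's mouth is about 32–39 mm above the top of the ball. Over a 2 s hold the gripper moved about 0.1 mm, and the pictures show no slip.
- **Other objects:** the chock, pail and the visible part of the crate match the first top picture. The brush differs by 12 of 5,750 pixels, which I did not investigate; it looks unmoved.

No check failed. One small disagreement: the picture puts the raised angle between about 0.22 and 0.25 rad, against the commanded 0.25, but even the low end leaves the mouth well above the 12 mm needed. The latch's exact travel was inferred from gripper motion and force, not measured directly.

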